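Snap the handle onto the fryer basket

TASK

The fryer basket's handle is off. Slide the loose steel-and-black handle, slot uppermost, onto the basket's sloping stub and push on, firmly but without ramming (the basket may first slide down its rack to the stop), until it is fully home against the collar and the red spring button has snapped up through the slot; then let go. Leave everything else where it is.

Things in the scene. Friction and masses are not known exactly. Their poses are not given: they have to be found in the camera images.
- handle: Loose basket handle lying on the table, slot uppermost: straight bar 170 mm long, about 220 g. Front 72 mm: bare steel square tube, open at the front (mouth); then a black grip 32 mm wide, 28 mm high, 72 to 160 mm behind the mouth; then an end cap. Origin: centre of its underside, 85 mm behind the mouth. x runs from mouth to black rear end, z up through the slotted top wall.
- handle_mouth (a point): Centre of the handle's open mouth, on the tube's axis, 14 mm above its underside; axes as the handle's. The tube is 28 x 28 mm outside, 22 x 22 mm inside, wall 3 mm, hollow 72 mm deep.
- handle_grip (a point): Good place to grip: on the handle's axis, 115 mm behind the mouth, in the black grip, which is 32 mm wide here; axes as the handle's.
- basket: Wire fryer basket, 300 x 165 mm, 130 mm deep, about 0.9 kg, stub end up on a dark rack that slopes 15 degrees. Pushed with about 4 N along the slope it slides down it, by 4 to 30 mm (differs each time), to a firm stop; up the slope takes over 8 N. It cannot move any other way. Origin: middle of the foot of the stub's end wall; x up the slope, out on the stub's side; z square to the slope.
- stub_root (a point): Root of the stub on its axis, in the outer face of the dark square collar (44 x 44 mm) where the handle's mouth comes to rest. Frame of the stub, as the basket's: x runs out along it, rising 15 degrees above level; y level; z square to it, out of its top face with the red button. The handle goes on towards -x, its own axes parallel to these. Moves with the basket.
- stub_tip (a point): Centre of the stub's free end, 63 mm from the root along the stub; axes as the stub's. The stub is a square aluminium bar 20 x 20 mm, its last 3 mm tapering by 1.2 mm all round; it has 1 mm play all round in the tube.
- handle_slot (a point): Centre of the slot in the tube's top wall, 32 mm behind the mouth, 28 mm above the underside; 20 mm long along the tube, 14 mm wide. Axes as the handle's.
- button_top (a point): Centre of the ridge of the red button, about 26 mm from the root, 6 mm above the stub's top face when out. The button spans 24 to 39 mm from the root, 10 mm wide: a 30 degree ramp towards the stub's tip, which the tube's edge pushes down, and a steep face towards the root that holds the tube back.
- button (a joint): Travel of the red spring button in the stub's top face, m: 0 out, up to 0.0075 pressed in. Its spring gives 2 to 4 N; pushing the tube over it takes about 5 to 12 N along the stub. When the mouth is within about 2 mm of the collar it pops up into the slot, back to 0, and holds the handle against a light tug of about 5 N.
- scraper_grip: Bystander: a similar black grip with a round blue solid shank and no hole, 165 mm long, 32 mm wide, 28 mm high, lying beside the handle. Origin: centre of its underside; blue shank towards -x.
- tongs: Bystander: steel tongs with red tips, 250 mm long, 65 mm wide, 16 mm high, lying flat. Origin: near its middle, on the table; tips towards +x.
- sauce_bottle: Bystander: standing red bottle, 60 mm across, 170 mm high. Origin: centre of its underside.
- shaker: Bystander: standing clear jar with steel cap, 56 mm across, 110 mm high. Origin: centre of its underside.
- crumb_bowl: Bystander: steel bowl, 130 mm across, 60 mm high. Origin: centre of its underside.
Things that resemble listed ones, but are neither listed nor needed, are in the scene too. What is shaped like the handle but pink is not meant.

How it is judged:
By the outcome, as a careful person would: the job done as asked, in the order asked, and still so for the second after the job is handed in, with the robot touching nothing.
It also fails if it takes over 64 s, if anything falls off the work surface, if the arm or the gripper's body presses on something with over 40 N, if the wrist force passes 120 N, or if a joint passes its speed limit or range.

ROBOT

A 6-joint arm with a two-finger parallel gripper is mounted at the origin on the work surface. World frame = base frame: x ahead of the robot, y to its left, z up, the work surface at z = 0. Lengths are in m, angles in rad, forces in N, time in s.
With the tool pointing down it reaches from about 0.225 to 0.875 m from the base axis. Payload 3.4 kg.
Tool frame: the origin (TCP) lies at the very end of the fingers, on their centre line; the grasp point (between the pads) lies 19 mm behind it; z points along the fingers, y is the line along which they close (so a half turn about z gives the same grasp; the last joint's range is limited). The gripper opens to 85 mm and grips with 20 to 120 N. Pads are 22 mm wide; open, the fingers measure 114 mm over their backs; the gripper's body (76 mm by 85 mm) begins 54 mm behind the grasp point. The pads swing forward as they close: fully open they stand 13 mm farther back than shut.
Start: joints at [-1.262, 0.276, 1.505, -0, 1.361, -0.121], TCP at [0.24, -0.523, 0.231] pointing down, gripper open.
Joint ranges: [-2.89, 2.89], [-0.75, 2.08], [0.22, 2.7], [-1.18, 4.32], [0.11, 2.71], [-2.7, 2.7]. Speed limits (rad/s): [2.57, 2.57, 3.14, 3.14, 3.14, 3.14].

INTERFACE

Orientations are given as a unit quaternion [w, x, y, z].
In Python, from rig import manip, get_image, camera_info gives the robot as it stands. The module is installed in compiled form; this text tells all that it offers.
- The arm moves only by the shell command python3 -m crank 'ROWS' [FORCE]. ROWS is a JSON object of lists of equal length, an entry for each row: "translation": the shift along the tool's x, y, z in mm, a list of three; "roll": the turn about the tool's z in rad; "fingers": the opening, from 0 (shut) to 1 (fully open). A call has 1 to 8 rows; each row shifts and turns the commanded pose from where the row before left it, along the tool's axes as they then stand; what a row does not reach is not made up. A row lasts 1/10 s, in which the tool goes at most 50 mm and 8.59 degrees, less where a joint would pass 70% of its speed; a pose out of reach is approached as far as the arm can. A call is refused whole if a number of a shift passes 50 or a number of a turn 0.15, either way. A call with a gripper value outside its range is refused whole. The fingers move at their own pace and stop on an object; FORCE is the grip in N (left out, the last holds). Time passes only in rows, so rows that do not move let the fingers close. It gives the time, the measured TCP pose, the force, the opening and the grip force at its end, in the units of the state.
- manip.get_state(): the state, without advancing time (a new reading comes with each control period).
- get_image(name): name is "side" or "top"; returns the picture (384x512x3 uint8, blue, green, red); there is no depth.
- camera_info(name): a dict with "mtx" (3x3 intrinsics, pixels), "rvec" (rotation vector, rad) and "tvec" (3), from world to camera coordinates, as OpenCV has them. Camera axes: x right, y down, z forward; pixel columns grow to the right and rows downward; lengths in m; the calibration is good to about 2 mm. A picture is of the moment at which its call begins. camera_info takes no time and is no camera call.
- manip.sign_off(): hands the job in; it is judged then, once.
The state is a dict: "clock": time; "qpos": joint angles; "qd": joint speeds; "effort": joint torques, N m; "position": TCP position; "ee_rot": TCP orientation; "contact_force": force on the tool from outside, world axes, zero at the start; "moment": the same for the moment, N m; "width": finger opening in m; "gripper_force": force on a finger pad.
Only numpy, scipy, OpenCV 4.12 (cv2) and the standard library are available. Lean on these libraries where they do the work, as an engineer would, in place of code of your own. Each camera call takes 0.05 s, during which the arm holds its last target. There are 200 camera calls.

## Working session

There is one attempt and no reset: what is moved stays moved. The work goes in short steps, Python scripts to look and compute and a shell command to move; the robot and the scene stay as the last step left them, time stands still between calls to the robot, and variables do not carry over. Pictures are saved under pics/ and viewed, at most 10 in all, crops included, and the job is handed in when it is done.

```bash
mkdir -p pics; python3 - <<'E'
from rig import manip,get_image,camera_info
import cv2,numpy as np
for n in("side","top"):
    cv2.imwrite(f"pics/{n}0.png",get_image(n)); c=camera_info(n)
    R=cv2.Rodrigues(np.array(c["rvec"]))[0]; print(n,np.round(c["mtx"],1).tolist(),"pos",np.round(-R.T@np.array(c["tvec"]).ravel(),3),np.round(R,2).tolist())
print(manip.get_state())
E
```

```text
side [[467.5, 0.0, 255.3], [0.0, 467.5, 185.0], [0.0, 0.0, 1.0]] pos [0.479 1.032 1.11 ] [[-1.0, -0.04, 0.0], [-0.03, 0.7, -0.71], [0.03, -0.71, -0.7]]
top [[378.5, 0.0, 253.1], [0.0, 378.5, 189.6], [0.0, 0.0, 1.0]] pos [0.433 0.07  1.343] [[-0.0, -1.0, -0.01], [-1.0, 0.0, -0.06], [0.06, 0.01, -1.0]]
{'clock': 0.1, 'qpos': array([-1.26198600e+00,  2.76514526e-01,  1.50598106e+00, -1.06948664e-05,
        1.36070116e+00, -1.20969676e-01]), 'qd': array([-0.00109315, -0.00031623, -0.00357896,  0.00041257, -0.00199301,
       -0.00169411]), 'effort': array([ 7.39165007e-04, -4.17701197e+01, -2.46405941e+01, -2.78974594e-04,
        5.85688758e-03,  6.74289893e-06]), 'position': array([ 0.23945242, -0.52226335,  0.23054619]), 'ee_rot': array([-7.98021560e-04,  9.76999303e-01,  2.13240986e-01, -8.04237048e-05]), 'contact_force': array([-0.75977541,  0.75364251, -0.12989405]), 'moment': array([-0.00560359,  0.03774499,  0.03331558]), 'gripper_force': 0.0, 'width': 0.08544603235411026}
```

View pics/side0.png

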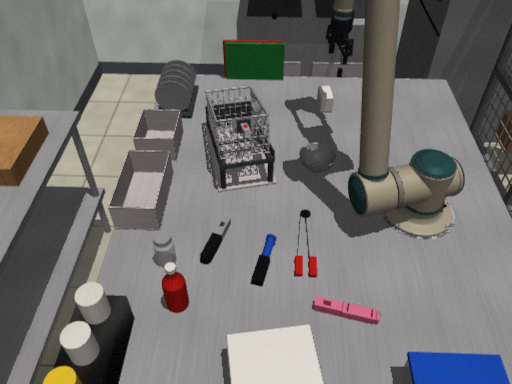

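View pics/top0.png

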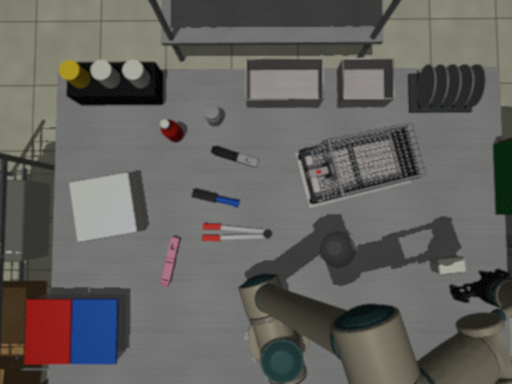

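```bash
python3 - <<'E'
import cv2,numpy as np
s=cv2.imread("pics/side0.png");t=cv2.imread("pics/top0.png")
f=lambda im,x,y,w,h:cv2.resize(im[y:y+h,x:x+w],(400,300),interpolation=cv2.INTER_CUBIC)
cv2.imwrite("pics/crop.png",np.vstack([np.hstack([f(s,185,205,80,60),f(s,200,100,80,60)]),np.hstack([f(t,200,130,80,60),f(t,285,140,80,60)])]))
E
```

```text
(no output)
```

View pics/crop.png

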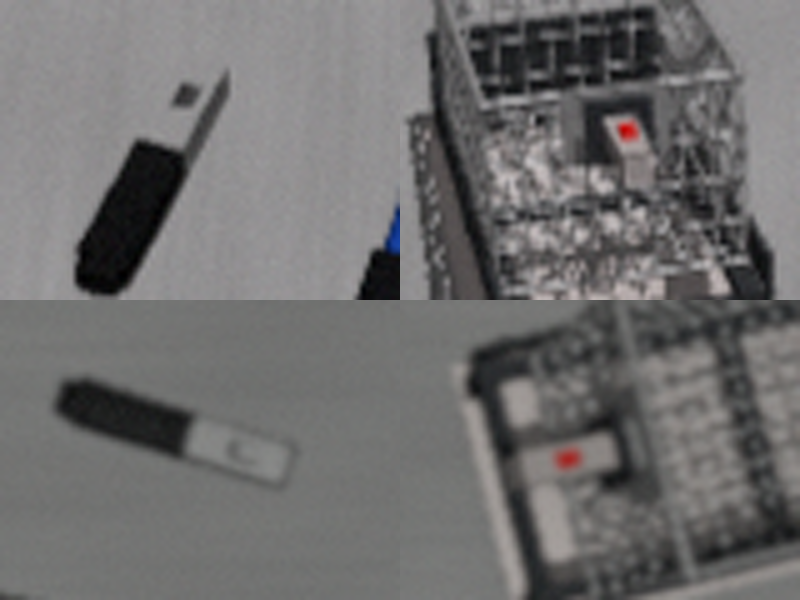

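The handle is at side (216,240) and top (235,155): a bright steel tube with a dark slot on top, then the black grip. That fits the description. The look-alikes do not: the scraper has a blue shank (side 264,260) and the third is pink (side 346,310). The stub with its red button is at side (245,127) and top (319,171). Next I measure.

```bash
cat > h.py <<'E'
import cv2,numpy as np
from rig import camera_info
def cam(n):
    c=camera_info(n);R=cv2.Rodrigues(np.array(c["rvec"],float))[0];return np.array(c["mtx"]),R,np.array(c["tvec"],float).reshape(3,1)
def onplane(n,p,z):
    K,R,t=cam(n);o=(-R.T@t).ravel();d=R.T@np.linalg.inv(K)@[p[0],p[1],1];return o+d*(z-o[2])/d[2]
def tri(ps,pt):
    P=[(lambda K,R,t:K@np.hstack([R,t]))(*cam(n)) for n in("side","top")]
    X=cv2.triangulatePoints(*P,np.array(ps,float).reshape(2,1),np.array(pt,float).reshape(2,1)).ravel();return X[:3]/X[3]
def proj(n,X):
    K,R,t=cam(n);return cv2.projectPoints(np.array(X,float).reshape(-1,3),cv2.Rodrigues(R)[0],t,K,None)[0].reshape(-1,2)
def red(im,x0,y0,x1,y1):
    b,g,r=[a.astype(float) for a in cv2.split(im[y0:y1,x0:x1])]
    w=np.clip(r-np.maximum(b,g)-25,0,None);yy,xx=np.mgrid[y0:y1,x0:x1]
    return np.array([(w*xx).sum(),(w*yy).sum()])/w.sum(),w.sum()
E
python3 - <<'E'
from h import *
s=cv2.imread("pics/side0.png");t=cv2.imread("pics/top0.png")
rs,rt=red(s,230,115,260,140)[0],red(t,305,160,335,182)[0]
print("button",rs,rt,tri(rs,rt).round(4))
for n,im,(x0,y0,x1,y1) in(("top",t,(205,140,265,172)),("side",s,(195,212,238,268))):
    g=cv2.cvtColor(im,cv2.COLOR_BGR2GRAY)[y0:y1,x0:x1]
    g=cv2.resize(g,None,fx=4,fy=4,interpolation=cv2.INTER_CUBIC)
    bg=np.median(g)
    for nm,m in(("black",g<bg*.6),("steel",g>bg*1.25)):
        cs=cv2.findContours(m.astype(np.uint8),0,2)[0];c=max(cs,key=cv2.contourArea)
        r=cv2.boxPoints(cv2.minAreaRect(c))/4+[x0-.375,y0-.375]
        M=cv2.moments(c);ct=np.array([M["m10"],M["m01"]])/M["m00"]/4+[x0-.375,y0-.375]
        print(n,nm,bg,ct.round(1),onplane(n,ct,.028).round(4),[onplane(n,q,.028)[:2].round(3).tolist() for q in r])
cv2.imwrite("pics/b_top.png",cv2.resize(t[120:210,290:430],(784,504),interpolation=cv2.INTER_CUBIC))
cv2.imwrite("pics/b_side.png",cv2.resize(s[80:190,195:285],(491,600),interpolation=cv2.INTER_CUBIC))
E
```

```text
button [245.16753927 125.7382199 ] [318.18418515 171.30665381] [ 0.552  -0.1078  0.2398]
top black 114.0 [224.4 152.8] [0.641  0.1854 0.028 ] [[0.64, 0.236], [0.672, 0.226], [0.642, 0.135], [0.61, 0.146]]Traceback (most recent call last):
  File "<stdin>", line 10, in <module>
ValueError: max() iterable argument is empty
```

```bash
python3 - <<'E'
from h import *
s=cv2.imread("pics/side0.png");t=cv2.imread("pics/top0.png")
for n,im,(x0,y0,x1,y1) in(("top",t,(205,140,265,172)),("side",s,(195,212,238,268))):
    g=cv2.cvtColor(im,cv2.COLOR_BGR2GRAY)[y0:y1,x0:x1]
    g=cv2.resize(g,None,fx=4,fy=4,interpolation=cv2.INTER_CUBIC)
    bg=np.median(g)
    for nm,m in(("black",g<bg*.6),("steel",g>bg*1.15)):
        cs=cv2.findContours(m.astype(np.uint8),0,2)[0]
        if not cs: print(n,nm,bg,g.max());continue
        c=max(cs,key=cv2.contourArea)
        r=cv2.boxPoints(cv2.minAreaRect(c))/4+[x0-.375,y0-.375]
        M=cv2.moments(c);ct=np.array([M["m10"],M["m01"]])/M["m00"]/4+[x0-.375,y0-.375]
        print(n,nm,bg,ct.round(1),onplane(n,ct,.028).round(4),[onplane(n,q,.028)[:2].round(3).tolist() for q in r])
cv2.imwrite("pics/b_top.png",cv2.resize(t[120:210,290:430],(784,504),interpolation=cv2.INTER_CUBIC))
cv2.imwrite("pics/b_side.png",cv2.resize(s[80:190,195:285],(491,600),interpolation=cv2.INTER_CUBIC))
E
```

```text
top black 114.0 [224.4 152.8] [0.641  0.1854 0.028 ] [[0.64, 0.236], [0.672, 0.226], [0.642, 0.135], [0.61, 0.146]]
top steel 114.0 [241.3 158.1] [0.6221 0.126  0.028 ] [[0.617, 0.138], [0.634, 0.133], [0.629, 0.113], [0.612, 0.117]]
side black 144.0 [211.8 246.5] [0.6362 0.1932 0.028 ] [[0.675, 0.243], [0.621, 0.072], [0.583, 0.096], [0.64, 0.263]]
side steel 144.0 157
```

View pics/b_top.png

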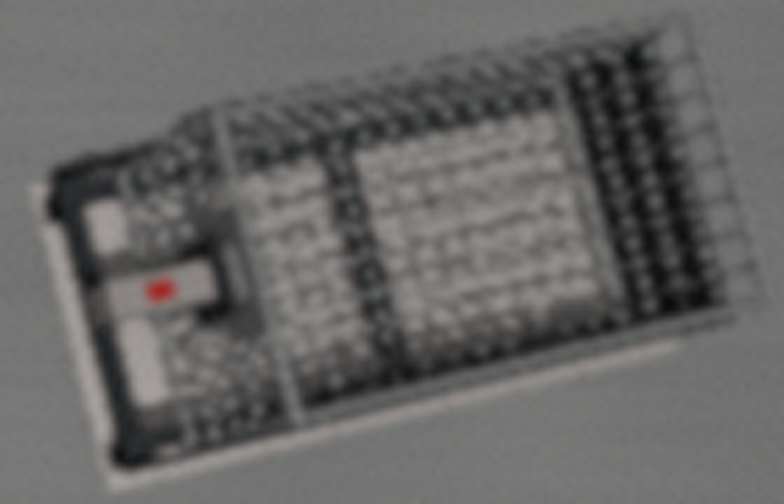

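View pics/b_side.png

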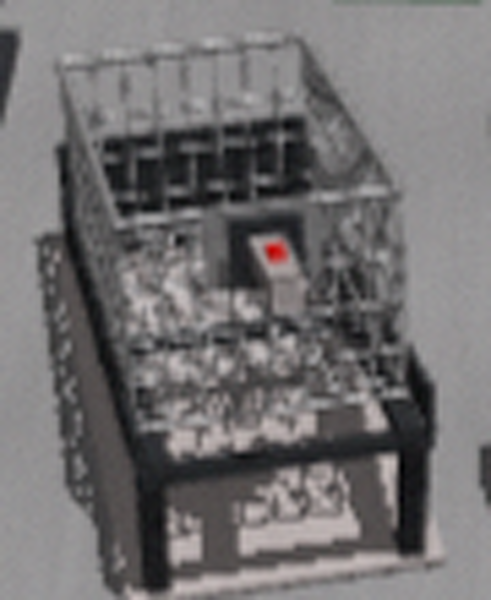

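The pictures show the stub at crop-top (160,290). The base sheet's left edge runs (40,190)→(112,485) and the rim (217,110)→(298,418), both about 14° from image vertical. That puts the stub's outward heading at about 104° and the handle's at about 72°. I now go to the handle, raising first.

```bash
python3 -m crank '{"translation":[[0,0,-40],[0,0,-40],[0,0,-40],[0,0,-40],[0,0,-40],[0,0,-20]],"roll":[-0.138,-0.138,-0.138,-0.138,-0.138,-0.138],"fingers":[1,1,1,1,1,1]}' 20
python3 - <<'E'
from h import *
f=lambda p:(290+(p[0]+.5)/5.6-.5,120+(p[1]+.5)/5.6-.5)
for a,b,z in(((40,190),(112,485),.003),((112,485),(680,345),.003),((217,110),(298,418),.28)):
    A,B=[onplane("top",f(q),z) for q in(a,b)];print(A.round(3),B.round(3),np.degrees(np.arctan2(*(B-A)[1::-1])).round(1))
E
```

```text
clock: 0.7
position: [0.2397, -0.5231, 0.4549]
ee_rot: [0.002, 0.807, 0.591, -0.001]
contact_force: [-0.1, 0.3, 0.1]
width: 0.0853
gripper_force: 0.0
[ 0.642 -0.07   0.003] [ 0.454 -0.114  0.003] -166.8
[ 0.454 -0.114  0.003] [ 0.542 -0.473  0.003] -76.2
[ 0.639 -0.131  0.28 ] [ 0.483 -0.17   0.28 ] -166.1
```

```bash
python3 -m crank '{"translation":[[46,9.5,0],[46,9.5,0],[46,9.5,0],[46,9.5,0],[46,9.5,0],[46,9.5,0],[46,9.5,0],[46,9.5,0]],"roll":[0,0,0,0,0,0,0,0],"fingers":[1,1,1,1,1,1,1,1]}'
```

```text
clock: 1.5
position: [0.4256, -0.1941, 0.451]
ee_rot: [-0.0, 0.809, 0.588, -0.0]
contact_force: [-0.1, 0.2, 1.2]
width: 0.0853
gripper_force: 0.0
```

```bash
python3 -m crank '{"translation":[[46,9.5,0],[46,9.5,0],[46,9.5,0],[46,9.5,0],[46,9.5,0],[46,9.5,0],[46,9.5,0],[30,5,0]],"roll":[0,0,0,0,0,0,0,0],"fingers":[1,1,1,1,1,1,1,1]}'
```

```text
clock: 2.3
position: [0.6027, 0.1199, 0.4499]
ee_rot: [-0.001, 0.808, 0.589, -0.0]
contact_force: [0.2, 0.2, -0.8]
width: 0.0853
gripper_force: 0.0
```

```bash
python3 -m crank '{"translation":[[36,8,0],[36,8,0],[0,0,45],[0,0,45],[0,0,45],[0,0,45],[0,0,45],[0,0,45]],"roll":[0,0,0,0,0,0,0,0],"fingers":[1,1,1,1,1,1,1,1]}'
```

```text
clock: 3.1
position: [0.6384, 0.1804, 0.1791]
ee_rot: [-0.0, 0.809, 0.588, -0.0]
contact_force: [0.7, 0.3, 0.1]
width: 0.0853
gripper_force: 0.0
```

```bash
python3 -m crank '{"translation":[[0,0,40],[0,0,30],[0,0,0]],"roll":[0,0,0],"fingers":[0.8,0.7,0.7]}'
```

```text
clock: 3.4
position: [0.635, 0.1797, 0.1056]
ee_rot: [-0.003, 0.809, 0.588, -0.005]
contact_force: [-0.7, -0.5, 0.4]
width: 0.0599
gripper_force: 0.0
```

```bash
python3 -m crank '{"translation":[[5,2,30],[0,0,30],[0,0,25],[0,0,12],[0,0,0],[0,0,0]],"roll":[0,0,0,0,0,0],"fingers":[0.7,0.7,0.7,0.7,0.6,0.55]}'; python3 - <<'E'
import cv2
from rig import get_image
cv2.imwrite("pics/s1.png",cv2.resize(get_image("side")[190:290,150:283],(800,600),interpolation=cv2.INTER_CUBIC))
E
```

```text
clock: 4.0
position: [0.6438, 0.1848, 0.0159]
ee_rot: [0.001, 0.809, 0.588, 0.001]
contact_force: [0.3, -0.3, -0.5]
width: 0.0471
gripper_force: 0.0
```

View pics/s1.png

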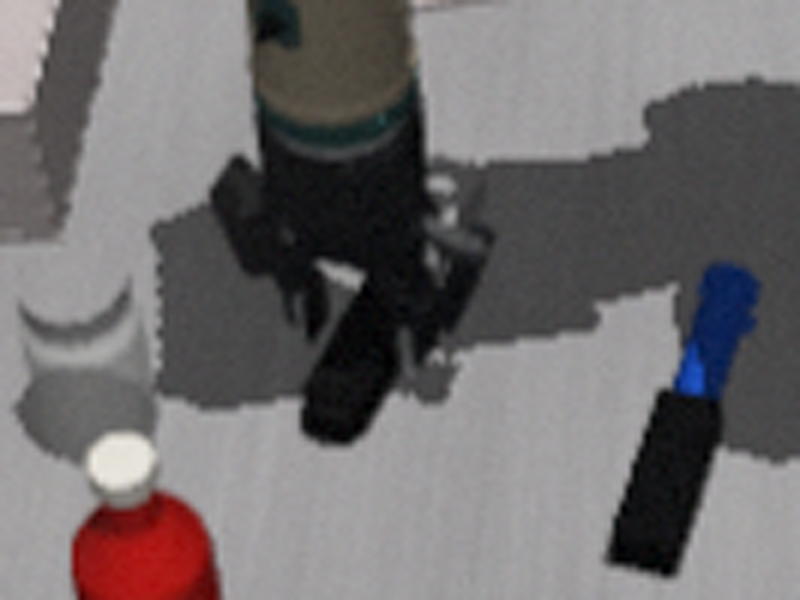

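The fingers straddle the black grip (crop 350,350) and touch nothing. I lower and close gently, so the bar can swivel in the pads when lifted.

```bash
python3 -m crank '{"translation":[[-3,0,11],[0,0,0],[0,0,0],[0,0,0],[0,0,0]],"roll":[0,0,0,0,0],"fingers":[0.5,0.42,0.37,0.37,0.37]}' 20
```

```text
clock: 4.55
position: [0.6414, 0.1817, 0.0032]
ee_rot: [-0.0, 0.809, 0.588, -0.0]
contact_force: [-0.1, 0.1, -1.2]
width: 0.0316
gripper_force: 10.9
```

```bash
python3 -m crank '{"translation":[[0,0,0],[0,0,0],[0,0,0]],"roll":[0,0,0],"fingers":[0.376,0.376,0.376]}' 20
```

```text
clock: 4.85
position: [0.6415, 0.1818, 0.0034]
ee_rot: [0.0, 0.809, 0.588, 0.0]
contact_force: [-0.7, 1.0, -0.4]
width: 0.0318
gripper_force: 0.3
```

```bash
python3 -m crank '{"translation":[[0,0,0],[0,0,0],[-1,0,-5],[-1,0,-6],[-2,0,-6],[-2,0,-6],[-3,0,-6],[0,0,0]],"roll":[0,0,0,0,0,0,0,0],"fingers":[0.3745,0.3745,0.3745,0.3745,0.3745,0.3745,0.3745,0.3745]}' 20
python3 - <<'E'
import cv2,numpy as np
from rig import get_image
s=get_image("side");t=get_image("top")
cv2.imwrite("pics/s2f.png",s);cv2.imwrite("pics/t2f.png",t)
cv2.imwrite("pics/s2.png",np.hstack([cv2.resize(im,(400,600),interpolation=cv2.INTER_CUBIC) for im in(s[205:280,195:245],t[115:190,205:255+5][:,:50])]))
E
```

```text
clock: 5.65
position: [0.6397, 0.1728, 0.0338]
ee_rot: [0.001, 0.809, 0.588, 0.001]
contact_force: [0.7, -1.5, 0.9]
width: 0.0319
gripper_force: 0.0
```

View pics/s2.png

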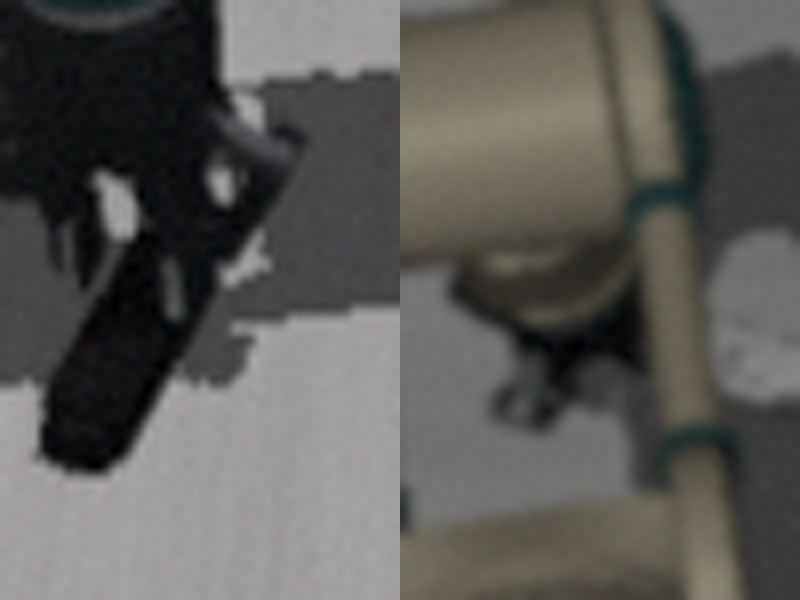

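The rear end of the bar is still at pixel (206,263), so it slipped out and was not lifted. I go back down and grip a little firmer.

```bash
python3 -m crank '{"translation":[[5,0,15],[4,0,15],[0,0,0],[0,0,0],[0,0,0]],"roll":[0,0,0,0,0],"fingers":[0.45,0.45,0.371,0.371,0.371]}' 20
```

```text
clock: 6.25
position: [0.6404, 0.1818, 0.0007]
ee_rot: [-0.001, 0.809, 0.588, -0.001]
contact_force: [0.2, 0.8, -1.6]
width: 0.0317
gripper_force: 8.9
```

```bash
python3 -m crank '{"translation":[[-1,0,-5],[-1,0,-6],[-2,0,-6],[-2,0,-6],[-3,0,-6],[0,0,0]],"roll":[0,0,0,0,0,0],"fingers":[0.371,0.371,0.371,0.371,0.371,0.371]}' 20
python3 - <<'E'
import cv2,numpy as np
from rig import get_image
s=get_image("side");cv2.imwrite("pics/s3f.png",s)
for n in("s2f","s3f"):
    g=cv2.cvtColor(cv2.imread(f"pics/{n}.png"),cv2.COLOR_BGR2GRAY)
    m=(g[240:275,195:225]<50); y,x=np.nonzero(m); print(n,"lowest black row",y.max()+240,"leftmost col in rows>=255",195+x[y>=12].min())
E
```

```text
clock: 6.85
position: [0.6395, 0.1728, 0.0328]
ee_rot: [0.001, 0.809, 0.588, 0.001]
contact_force: [1.1, 0.4, -2.5]
width: 0.0319
gripper_force: 9.0
s2f lowest black row 263 leftmost col in rows>=255 200
s3f lowest black row 254 leftmost col in rows>=255 201
```

```bash
cat > low.py <<'E'
import cv2,numpy as np,sys
from rig import get_image
s=get_image("side");cv2.imwrite(f"pics/{sys.argv[1]}.png",s)
g=cv2.cvtColor(s,cv2.COLOR_BGR2GRAY)
y,x=np.nonzero(g[225:275,195:225]<50); print("lowest black row",y.max()+225, "count",len(y))
E
python3 -m crank '{"translation":[[0,0,0],[0,0,0],[0,0,0]],"roll":[0,0,0],"fingers":[0.3725,0.3725,0.3725]}' 20;python3 low.py a1
python3 -m crank '{"translation":[[0,0,0],[0,0,0],[0,0,0]],"roll":[0,0,0],"fingers":[0.3735,0.3735,0.3735]}' 20;python3 low.py a2
python3 -m crank '{"translation":[[0,0,0],[0,0,0],[0,0,0]],"roll":[0,0,0],"fingers":[0.3742,0.3742,0.3742]}' 20;python3 low.py a3
```

```text
clock: 7.2
position: [0.6386, 0.1732, 0.0309]
ee_rot: [-0.0, 0.809, 0.588, -0.0]
contact_force: [0.3, 0.0, -2.4]
width: 0.032
gripper_force: 9.0
lowest black row 254 count 555
clock: 7.55
position: [0.6388, 0.1731, 0.0313]
ee_rot: [0.0, 0.809, 0.588, -0.0]
contact_force: [-0.2, 0.5, -1.0]
width: 0.0317
gripper_force: 5.1
lowest black row 252 count 528
clock: 7.9
position: [0.6387, 0.1732, 0.0313]
ee_rot: [0.0, 0.809, 0.588, -0.0]
contact_force: [-0.6, -0.5, -1.0]
width: 0.032
gripper_force: 2.1
lowest black row 252 count 526
```

```bash
python3 -m crank '{"translation":[[0,0,0],[0,0,0],[0,0,0],[0,0,-30],[0,0,-30],[0,0,-30],[0,0,-30],[0,0,0]],"roll":[0,0,0,0,0,0,0,0],"fingers":[0.3,0.3,0.3,0.3,0.3,0.3,0.3,0.3]}' 40;python3 - <<'E'
import cv2,numpy as np
from rig import get_image
s=get_image("side");t=get_image("top")
cv2.imwrite("pics/s4f.png",s);cv2.imwrite("pics/t4f.png",t)
cv2.imwrite("pics/s4.png",np.hstack([cv2.resize(im,(400,600),interpolation=cv2.INTER_CUBIC) for im in(s[165:255,180:240],t[105:195,200:260])]))
E
```

```text
clock: 8.75
position: [0.6419, 0.1738, 0.1564]
ee_rot: [0.002, 0.809, 0.588, 0.005]
contact_force: [1.0, 0.5, -0.8]
width: 0.0312
gripper_force: 42.9
```

View pics/s4.png

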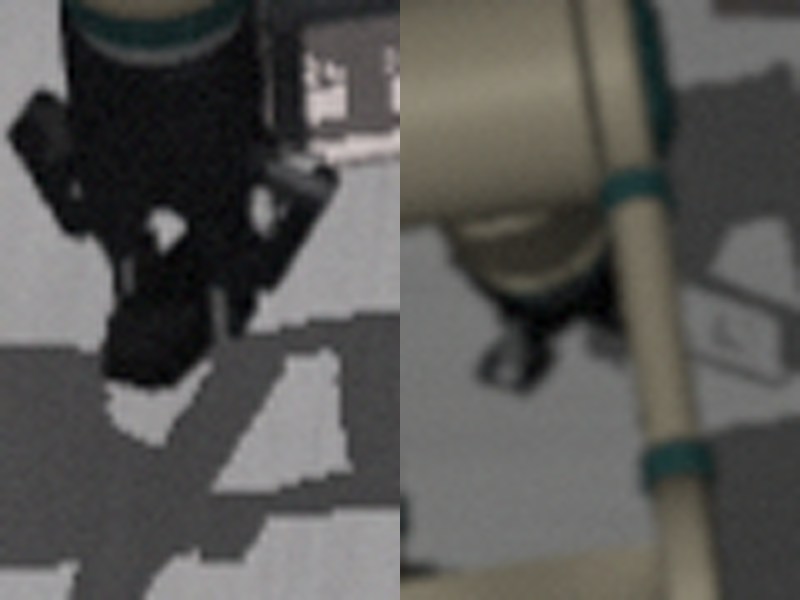

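The bar is now clearly tilted with its mouth down: the rear is seen foreshortened in the side crop at (150,350), and the mouth is at top crop (780,340). To measure the tilt I turn the bar across the side camera's view.

```bash
python3 -m crank '{"translation":[[0,0,-15],[0,0,-15],[0,0,-15],[0,0,-15],[0,0,-15],[0,0,-15],[0,0,-15],[0,0,-10]],"roll":[-0.14,-0.14,-0.14,-0.14,-0.14,-0.14,-0.14,-0.14],"fingers":[0.3,0.3,0.3,0.3,0.3,0.3,0.3,0.3]}'
python3 -m crank '{"translation":[[0,0,0],[0,0,0],[0,0,0],[0,0,0]],"roll":[-0.14,-0.14,-0.07,0],"fingers":[0.3,0.3,0.3,0.3]}';python3 - <<'E'
import cv2,numpy as np
from rig import get_image
s=get_image("side");t=get_image("top")
cv2.imwrite("pics/s5f.png",s);cv2.imwrite("pics/t5f.png",t)
cv2.imwrite("pics/s5.png",cv2.resize(s[140:240,140:273],(800,600),interpolation=cv2.INTER_CUBIC))
E
```

```text
clock: 9.65
position: [0.6381, 0.173, 0.2646]
ee_rot: [-0.001, 0.37, 0.929, -0.001]
contact_force: [0.2, -0.9, -1.2]
width: 0.0313
gripper_force: 42.8
clock: 10.05
position: [0.6378, 0.173, 0.2635]
ee_rot: [-0.002, 0.206, 0.979, -0.001]
contact_force: [0.7, -0.3, -2.3]
width: 0.0315
gripper_force: 42.8
```

View pics/s5.png

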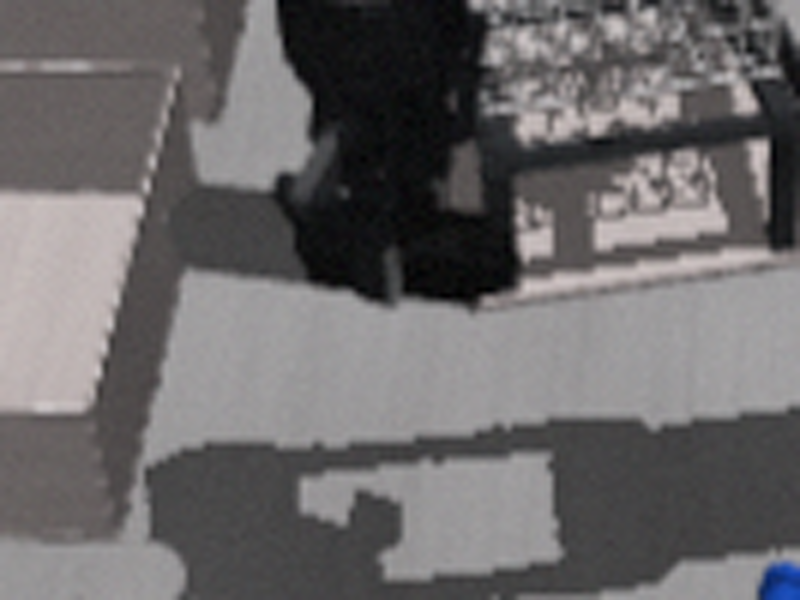

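```bash
python3 - <<'E'
from h import *
s=cv2.imread("pics/s5f.png");t=cv2.imread("pics/t5f.png");s0=cv2.imread("pics/side0.png");t0=cv2.imread("pics/top0.png")
T=np.array([.638,.173,.2635+.0133])
for th in(0,15,30):
    a,h=np.radians(th),np.radians(156.2)
    u=np.array([np.cos(a)*np.cos(h),np.cos(a)*np.sin(h),np.sin(a)])
    for d in(-116,-90,-60,50): print(th,d,proj("side",T+u*d/1000).round(1).tolist(),proj("top",T+u*d/1000).round(1).tolist())
d=cv2.absdiff(s,s0).max(2)
print("side diff");print((d[150:196:3,140:220:4]))
print("top gray");print(cv2.cvtColor(t,6)[95:190:5,190:270:4])
E
```

```text
0 -116 [[167.7, 166.8]] [[237.6, 103.4]]
0 -90 [[176.0, 169.7]] [[233.9, 111.6]]
0 -60 [[185.7, 173.2]] [[229.7, 121.1]]
0 50 [[222.7, 186.1]] [[213.9, 156.1]]
15 -116 [[170.4, 175.5]] [[237.6, 107.5]]
15 -90 [[178.0, 176.5]] [[234.0, 114.6]]
15 -60 [[187.0, 177.7]] [[229.8, 123.0]]
15 50 [[221.9, 182.3]] [[213.7, 154.9]]
30 -116 [[175.3, 184.3]] [[236.5, 113.6]]
30 -90 [[181.8, 183.4]] [[233.2, 119.3]]
30 -60 [[189.5, 182.3]] [[229.3, 126.0]]
30 50 [[219.9, 178.2]] [[213.9, 152.6]]
side diff
[[  6   7   9   8  10   7  11   6   9   6  13   7  98 120 129 130 116  87
   74  12]
 [  8   9   5  10   9  12   6   4  13   5  11  10   2 125 132 126 131  91
   69   6]
 [  7   6  12   7   7   9  10   9   8   5   9  13   8 120 122 125 131  78
   66  23]
 [  3   3  11   5   8   6   8   5   6  10   6   7   7 123 126 130 123  66
   71  51]
 [  2   8   6  10   6   7  10   1   8   9   8   3   9 118 123 130 122  48
   65  66]
 [  3   8   5   6   7   8   8   7   8   7   7   4  13  60 123 133 129  68
   50   5]
 [  5   9   8   7  12  12   6   1   9   8  10  10  23  70 121 131 130  49
   49   8]
 [  8  
[... 1683 characters left out ...]
  63 112
   99  55]
 [103 117 116 117 118  67  12  10  34 116  67 112 106 108 113 113 115 112
  109  56]
 [ 92 117 117 117 117  68  13   1 105 114 107 104 111  90 113 114 115 114
  117  60]
 [ 79 114 116 114 116 112 114 117 115 113 115  98 118  76 114 112 113 117
  116  64]
 [ 80 117 116 115 115 116 115 115 113 115 113  94 120  84 114 113 115 113
  115  69]
 [ 86 112 115 113 111 113 111 113 114 114 112  99  86  62  83  81  67  60
   58  57]
 [ 97 109 117 116 117 115 116 116 115 115 116  70  50  49  41  62  59  59
   55  58]
 [ 48  51 117 116 118 117 116 114 114 115 117 115  79  83  55  60  59  58
   57  57]
 [ 53  66 120 118 119 116 116 116 115 114 114 113  92 100  56  59  58  59
   62  61]]
```

```bash
python3 - <<'E'
from h import *
s=cv2.imread("pics/s5f.png");s0=cv2.imread("pics/side0.png")
print("shadow",s[222,170],s[215,240],"tubeside0",s0[226,227:231].tolist())
print("region",s[180,176:190:4].tolist())
np.set_printoptions(linewidth=250)
print(cv2.cvtColor(s,6)[160:193:1,164:232:2])
E
```

```text
shadow [69 71 71] [71 67 69] tubeside0 [[63, 61, 64], [71, 70, 71], [109, 110, 110], [145, 145, 148]]
region [[70, 70, 71], [68, 67, 68], [72, 71, 71], [64, 64, 64]]
[[ 96 117  79 ... 151 183 168]
 [ 95 133  78 ... 185 181 169]
 [ 99 156  78 ... 155 145 146]
 ...
 [ 76  74  83 ... 115 125 125]
 [ 77  77  99 ... 143 154 154]
 [ 76  78 105 ... 153 152 153]]
```

```bash
python3 - <<'E'
from h import *
s=cv2.imread("pics/s5f.png");s0=cv2.imread("pics/side0.png")
d=cv2.absdiff(s,s0).max(2).astype(float)
for c in range(168,232,3):
    m=np.nonzero(d[160:195,c]>38)[0]; print(c,(m.min()+160,m.max()+160) if len(m) else None,end="; ")
print()
T=np.array([.638,.173,.2635+.0133])
for th in(5,10,15,20,25):
    a,h=np.radians(th),np.radians(156.2)
    u=np.array([np.cos(a)*np.cos(h),np.cos(a)*np.sin(h),np.sin(a)]);v=np.array([np.sin(h),-np.cos(h),0]);w=np.cross(u,-v);
    if w[2]<0:w=-w
    P=[T+u*x+v*y+w*z for x,y,z in((-.116,.014,-.014),(-.046,.014,-.014),(.054,.016,-.014),(-.116,.014,.014),(-.116,-.014,.014))]
    print(th,proj("side",P).round(1).tolist())
E
```

```text
168 None; 171 (np.int64(183), np.int64(184)); 174 (np.int64(171), np.int64(184)); 177 (np.int64(171), np.int64(185)); 180 (np.int64(171), np.int64(185)); 183 (np.int64(172), np.int64(185)); 186 (np.int64(169), np.int64(186)); 189 (np.int64(169), np.int64(186)); 192 (np.int64(160), np.int64(187)); 195 (np.int64(160), np.int64(188)); 198 (np.int64(160), np.int64(188)); 201 (np.int64(160), np.int64(190)); 204 (np.int64(160), np.int64(190)); 207 (np.int64(160), np.int64(189)); 210 (np.int64(160), np.int64(189)); 213 (np.int64(160), np.int64(190)); 216 (np.int64(160), np.int64(190)); 219 (np.int64(176), np.int64(190)); 222 (np.int64(188), np.int64(188)); 225 None; 228 None; 231 None; 
5 [[166.5, 176.9], [188.6, 183.3], [221.6, 193.4], [164.3, 168.9], [170.2, 162.5]]
10 [[167.7, 179.8], [189.3, 184.5], [221.7, 192.1], [164.8, 171.7], [170.7, 165.3]]
15 [[169.3, 182.8], [190.1, 185.7], [221.7, 190.8], [165.7, 174.7], [171.5, 168.2]]
20 [[171.0, 185.7], [191.1, 187.0], [221.5, 189.4], [166.8, 177.6], [172.5, 171.2]]
25 [[173.0, 188.6], [192.0, 188.2], [221.2, 187.9], [168.1, 180.6], [173.8, 174.1]]
```

The bottom edge of the bar runs through side pixels (171,184), (189,186) and (219,190). That fits a tilt of about 16° with the mouth down, which is good. I turn to the stub's heading and stage in front of it.

```bash
python3 -m crank '{"translation":[[0,0,0],[0,0,0],[0,0,0],[0,0,0],[0,0,0],[0,0,0],[0,0,0],[0,0,0]],"roll":[0.131,0.131,0.131,0.131,0.131,0.131,0.131,0],"fingers":[0.3,0.3,0.3,0.3,0.3,0.3,0.3,0.3]}'
python3 -m crank '{"translation":[[-9.5,-37,-2],[-9.5,-37,-2],[-9.5,-37,-2],[-9.5,-37,-2],[0,0,0],[0,0,0]],"roll":[0,0,0,0,0,0],"fingers":[0.3,0.3,0.3,0.3,0.3,0.3]}';python3 - <<'E'
from h import *
from rig import get_image
s=get_image("side");t=get_image("top")
cv2.imwrite("pics/s6f.png",s);cv2.imwrite("pics/t6f.png",t)
cv2.imwrite("pics/s6.png",np.hstack([cv2.resize(im,(400,600),interpolation=cv2.INTER_CUBIC) for im in(s[100:190,220:280],t[125:215,265:325])]))
print(red(s,230,110,265,145),red(t,300,155,335,185))
E
```

```text
clock: 10.95
position: [0.6385, 0.1731, 0.2654]
ee_rot: [-0.0, 0.618, 0.786, -0.001]
contact_force: [0.1, 0.6, -2.5]
width: 0.0315
gripper_force: 42.8
clock: 11.55
position: [0.5038, 0.1009, 0.2747]
ee_rot: [0.001, 0.617, 0.787, 0.001]
contact_force: [1.0, 0.8, -1.8]
width: 0.0312
gripper_force: 42.8
(array([243.91705069, 125.62672811]), np.float64(217.0)) (array([318.16921509, 171.30275229]), np.float64(981.0))
```

View pics/s6.png

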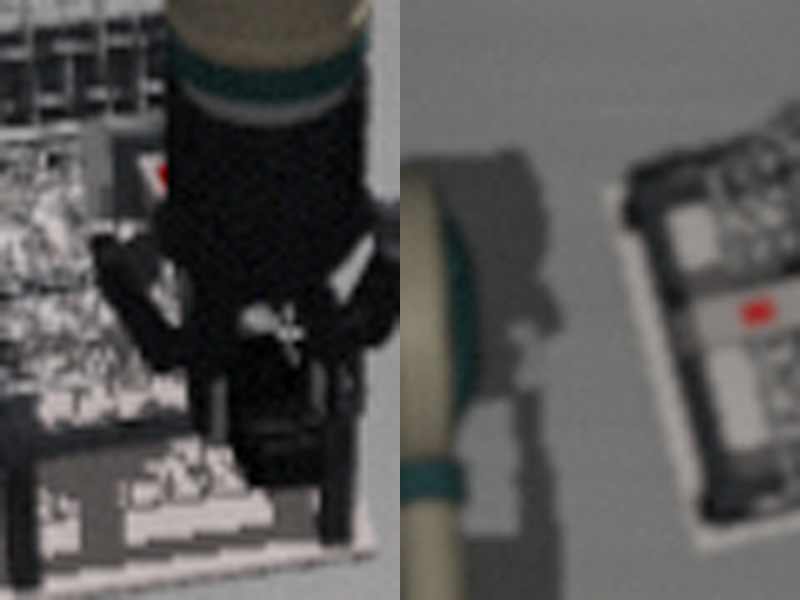

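The side view shows the gripper in front of the stub, with the button's left part visible at (244,126). The top view shows the stub clear at (318,171), with the tube nose just emerging by (284,176). I advance to about 15 mm from the tip, then compare tube and stub centre lines in the top view.

```bash
python3 -m crank '{"translation":[[-18,-1,6],[-18,-1,6],[-18.5,-0.5,5],[0,0,0],[0,0,0]],"roll":[0,0,0,0,0],"fingers":[0.3,0.3,0.3,0.3,0.3]}';python3 - <<'E'
from h import *
from rig import get_image,manip
t=get_image("top");cv2.imwrite("pics/t7f.png",t);st=manip.get_state();print(st["position"],st["contact_force"])
h=np.radians(103.7);p=st["position"]
for th in(15,17):
    a=np.radians(th);u=np.array([np.cos(a)*np.cos(h),np.cos(a)*np.sin(h),np.sin(a)]);v=np.array([np.sin(h),-np.cos(h),0]);w=np.cross(u,v);w*=np.sign(w[2])
    T=p+[0,0,.0133]
    print(th,proj("top",[T-u*.116+w*.014+v*y for y in(-.014,0,.014)]).round(1).tolist(),proj("top",[T-u*.084+w*.014]).round(1))
g=cv2.cvtColor(t,6);np.set_printoptions(linewidth=250,threshold=10**5)
print("cols 284..330");print(g[155:193,284:332:1])
E
```

```text
clock: 12.15
position: [0.5154, 0.0479, 0.2568]
ee_rot: [-0.001, 0.617, 0.787, 0.0]
contact_force: [0.6, 0.1, -2.2]
width: 0.0314
gripper_force: 42.7
[0.5152809  0.04822419 0.25701691] [ 0.34171855 -0.19326101 -1.79853277]
15 [[305.0, 178.8], [303.8, 174.1], [302.6, 169.5]] [[293.7 176.4]]
17 [[304.6, 179.0], [303.4, 174.3], [302.3, 169.7]] [[293.5 176.5]]
cols 284..330
[[ 90  92  93  90  93  90  80  65  60  75  89  93  94  95  91  87  71  50  39  42  43  50  61  70  79  83  86  86  92  92  81  78  89 102 105  99 100  96  86  74  76  91  93  83  88  96  98 102]
 [ 95  96  94  94  95  93  84  67  66  78  90  99  97  95  97  90  75  54  36  38  50  76  98 116 125 128 127 111  96  95  96  89  92  97 108 119 118 107  92  72  72  83  82  77  88  93  89  91]
 [ 95  96  97  98  97  95  84  69  66  82  94 100 100  97  97  94  79  56  38  35  64 100 128 140 146 146 142 127 107 107 117 113  97  92 102 120 129 125 104  78  69  69  67  71  79  78  71  71]
 [ 99  99  99  99 100  99  87  71  70  86  97 101 104 102 101  98  82  56  37  36  64 106 137 149 149 149 145 135 119 112 120 123 111 106 106 
[... 5983 characters left out ...]
6 130 147 150 137 102  61  38  41  65 108 140 152 155 153 151 139 121 111 116 119 117 116 107  93  94  96  89  76]
 [ 82  84  83  81  72  58  51  55  57  58  63  60  62  61  67  89 108 113 116 116 124 141 152 146 118  69  39  39  59  96 135 151 152 153 147 135 117 106 108 106 104 102  91  87  88  83  80  80]
 [103 103 101  94  75  52  45  45  47  50  50  49  48  47  52  71  93 109 114 115 122 139 152 151 124  75  42  37  50  82 116 139 143 139 129 109  98  94  95  87  82  79  82  86  88  83  91  91]
 [114 114 115  99  73  46  41  42  50  50  51  47  49  43  43  57  80 101 112 114 119 135 152 152 128  88  53  39  46  64  89 104 110 106  97  84  77  86  88  80  78  80  87  89  83  80  88  90]]
```

```bash
python3 - <<'E'
from h import *
a=cv2.cvtColor(cv2.imread("pics/t0.png") if 0 else cv2.imread("pics/top0.png"),6).astype(int);b=cv2.cvtColor(cv2.imread("pics/t7f.png"),6).astype(int)
np.set_printoptions(linewidth=200)
print("diff cols 300-314, rows 160-186");print((b-a)[160:187,300:315])
print("t0");print(a[164:184,300:328])
h=np.radians(103.7);c=np.radians(15);u=np.array([np.cos(c)*np.cos(h),np.cos(c)*np.sin(h),np.sin(c)]);v=np.array([np.sin(h),-np.cos(h),0]);w=np.cross(v,u)*-1;w*=np.sign(w[2])
B=np.array([.552,-.1078,.2398]);root=B-.0315*u-.0135*w
for d in(.063,.06,.05,.02,0):print(d,proj("top",[root+u*d+w*.01+v*y for y in(-.01,0,.01)]).round(1).tolist())
E
```

```text
diff cols 300-314, rows 160-186
[[ -17   -6   -4  -10   -4   -4   -2   -3   -7   -6   -5   -5   -4   -4   -4]
 [ -42  -28  -14  -10   -4   -5   -7   -5   -6   -8   -6   -1   -4   -6   -6]
 [ -53  -43  -19   -8   -9   -5   -4   -3   -3   -9   -5   -5   -3   -3   -1]
 [ -56  -53  -29  -14  -13   -7   -1   -5   -3   -8   -3   -7   -3   -4   -4]
 [ -60  -57  -35  -12  -13   -5   -3   -4   -3   -6   -4   -3   -5   -7   -2]
 [ -60  -64  -46  -19  -11   -7   -2   -2   -4   -5   -3   -3    1   -2   -6]
 [ -61  -74  -60  -28  -12   -2   -3   -1   -4   -5   -8   -2   -2   -4   -1]
 [ -63  -83  -74  -35   -9   -4   -5   -3   -2   -2   -2    0   -4   -3   -3]
 [ -57  -80  -77  -44   -9   -4   -3   -1   -1    0   -1   -6   -1   -5   -3]
 [ -57  -85  -84  -54  -20    1    2   -4   -1   -3   -3   -2   -4   -3   -1]
 [ -54  -91  -98  -81  -36   -7    6   -2    0   -5   -5   -4   -5   -4   -6]
 [ -57  -94 -111  -88  -37   -9    1   -1   -3   -3   -6   -2   -5   -7   -7]
 [ -53  -95 -113  -95  -49   -7    3   -7   -1   -1   -8   -3   -1   -3   -5]
 [ -46  -92 -111 -102  -64  -15    0   -2   -2   -5   
[... 2910 characters left out ...]
9  45  37  49  82 121 147 154 155 153 152 144 129 119 112 102  88  90 105 113 117 117]
 [115 121 136 149 154 134  93  53  38  44  69 111 145 152 155 153 153 148 131 116 116 102  89  95 109 109 116 116]
 [118 118 126 144 153 146 113  67  42  41  58  97 135 151 154 156 155 147 128 112 112 109  98 101 105 107 117 121]
 [116 113 123 139 154 151 124  72  41  38  52  85 124 151 158 153 156 148 129 110 113 118 115 106 101 103 115 124]]
0.063 [[308.8, 177.1], [308.0, 173.8], [307.1, 170.5]]
0.06 [[309.8, 176.9], [308.9, 173.6], [308.1, 170.3]]
0.05 [[312.9, 176.2], [312.0, 172.9], [311.2, 169.6]]
0.02 [[322.0, 174.1], [321.2, 170.8], [320.4, 167.5]]
0 [[328.1, 172.7], [327.3, 169.5], [326.4, 166.2]]
```

The tube nose's lower corner is seen at about (305,179), as predicted. The stub centre line also matches its prediction to within 0.5 px, about 1.5 mm. I advance slowly, watching the force.

```bash
python3 -m crank '{"translation":[[-3.9,-0.5,1],[-3.9,0,1],[-3.9,0,1],[-2,0,0.5],[0,0,0]],"roll":[0,0,0,0,0],"fingers":[0.3,0.3,0.3,0.3,0.3]}'
python3 -m crank '{"translation":[[-2.9,0,0.8],[-2.9,0,0.8],[0,0,0]],"roll":[0,0,0],"fingers":[0.3,0.3,0.3]}'
```

```text
clock: 12.7
position: [0.5174, 0.0345, 0.254]
ee_rot: [-0.0, 0.617, 0.787, 0.0]
contact_force: [-0.2, 3.0, -0.9]
width: 0.0313
gripper_force: 43.0
clock: 13.0
position: [0.5188, 0.0284, 0.2521]
ee_rot: [0.0, 0.617, 0.787, 0.0]
contact_force: [-0.7, 2.0, -0.7]
width: 0.0312
gripper_force: 43.0
```

```bash
cat > st.py <<'E'
from h import *
from rig import get_image,manip
t=get_image("top");s=get_image("side")
st=manip.get_state();f=st["contact_force"];p=st["position"]
h=np.radians(103.7);c=np.radians(15);u=np.array([np.cos(c)*np.cos(h),np.cos(c)*np.sin(h),np.sin(c)]);v=np.array([np.sin(h),-np.cos(h),0]);w=np.array([-np.sin(c)*np.cos(h),-np.sin(c)*np.sin(h),np.cos(c)])
tip=np.array([.5441,-.0748,.2349]);m=p+[0.1115*.2368,-.1115*.9715,-.0187]-tip
print("red top",red(t,300,150,340,185),"side",red(s,230,100,265,140)); print("force u,v,w",(f@u).round(1),(f@v).round(1),(f@w).round(1),"mouth-tip(orig) mm u,v,w",[round(1000*float(m@a),1) for a in(u,v,w)],"mom",st["moment"].round(2))
E
python3 st.py
python3 -m crank '{"translation":[[-2.9,0,0.8],[-2.9,0,0.8],[0,0,0]],"roll":[0,0,0],"fingers":[0.3,0.3,0.3]}'; python3 st.py
```

```text
red top (array([320.33061224, 170.84489796]), np.float64(980.0)) side (array([nan, nan]), np.float64(0.0))
force u,v,w 2.1 -0.1 -2.1 mouth-tip(orig) mm u,v,w [-5.5, -0.1, -0.0] mom [ 0.37 -0.01  0.02]
clock: 13.4
position: [0.5203, 0.0223, 0.2504]
ee_rot: [0.0, 0.617, 0.787, -0.0]
contact_force: [-0.4, 2.9, -0.7]
width: 0.0313
gripper_force: 43.0
red top (array([322.2375924 , 170.42661035]), np.float64(947.0)) side (array([nan, nan]), np.float64(0.0))
force u,v,w 1.6 1.1 -1.8 mouth-tip(orig) mm u,v,w [-11.9, -0.1, -0.1] mom [ 0.32 -0.03  0.09]h.py:15: RuntimeWarning: invalid value encountered in divide
  return np.array([(w*xx).sum(),(w*yy).sum()])/w.sum(),w.sum()
h.py:15: RuntimeWarning: invalid value encountered in divide
  return np.array([(w*xx).sum(),(w*yy).sum()])/w.sum(),w.sum()
```

```bash
python3 -m crank '{"translation":[[-2.9,0,0.8],[-2.9,0,0.8],[-2,0,0.5],[0,0,0]],"roll":[0,0,0,0],"fingers":[0.3,0.3,0.3,0.3]}'; python3 st.py 2>/dev/null
python3 -m crank '{"translation":[[-2.9,0,0.8],[-2.9,0,0.8],[0,0,0]],"roll":[0,0,0],"fingers":[0.3,0.3,0.3]}'; python3 st.py 2>/dev/null
```

```text
clock: 13.9
position: [0.5208, 0.0202, 0.2493]
ee_rot: [-0.004, 0.617, 0.787, 0.004]
contact_force: [-3.5, 14.9, 5.1]
width: 0.0309
gripper_force: 43.7
red top (array([322.69283611, 170.31599607]), np.float64(1019.0)) side (array([nan, nan]), np.float64(0.0))
force u,v,w 16.7 -0.6 -0.6 mouth-tip(orig) mm u,v,w [-14.4, -0.2, -0.6] mom [ 2.04  0.41 -0.01]
clock: 14.3
position: [0.5208, 0.0197, 0.2477]
ee_rot: [-0.008, 0.617, 0.787, 0.007]
contact_force: [-6.3, 26.7, 8.0]
width: 0.0313
gripper_force: 43.7
red top (array([323.67315175, 170.13424125]), np.float64(514.0)) side (array([nan, nan]), np.float64(0.0))
force u,v,w 30.2 0.8 -0.7 mouth-tip(orig) mm u,v,w [-15.2, -0.2, -2.0] mom [3.83 0.87 0.09]
```

```bash
python3 -m crank '{"translation":[[2.9,0,-0.8],[2.9,0,-0.8],[6,0,-1.6],[2,0,-0.5],[0,0,0]],"roll":[0,0,0,0,0],"fingers":[0.3,0.3,0.3,0.3,0.3]}'; python3 st.py 2>/dev/null; python3 - <<'E'
from h import *
np.set_printoptions(linewidth=220)
s=cv2.imread("pics/side0.png");print(cv2.cvtColor(s,6)[119:145,236:258])
h=np.radians(103.7);c=np.radians(15);u=np.array([np.cos(c)*np.cos(h),np.cos(c)*np.sin(h),np.sin(c)]);v=np.array([np.sin(h),-np.cos(h),0]);w=np.array([-np.sin(c)*np.cos(h),-np.sin(c)*np.sin(h),np.cos(c)])
tip=np.array([.5441,-.0748,.2349])
for nm,d,ww in(("tip top",0,.0088),("tip top-3",-.003,.01),("tip bottom",0,-.0088),("root top",-.063,.01)):print(nm,proj("side",[tip+u*d+w*ww+v*y for y in(-.01,0,.01)]).round(1).tolist())
print(proj("side",[.552,-.1078,.2398]),proj("top",[.552,-.1078,.2398]))
E
```

```text
clock: 14.9
position: [0.5202, 0.0223, 0.2506]
ee_rot: [0.001, 0.617, 0.787, -0.001]
contact_force: [0.7, 0.2, -1.1]
width: 0.0316
gripper_force: 42.6
red top (array([322.83752621, 170.29350105]), np.float64(954.0)) side (array([nan, nan]), np.float64(0.0))
force u,v,w -0.2 0.4 -1.9 mouth-tip(orig) mm u,v,w [-12.0, -0.2, 0.0] mom [ 0.08  0.01 -0.01]
[[ 90  91  91  90  89  86  76  73  60  57  56  57  54  60  77 100 102 101  87  96  88  97]
 [ 73  59  54  55  52  52  53  46  40  37  35  36  36  42  64 103 101 101  98  93  93 104]
 [ 72  39  33  37  36  36  37  38  39  33  35  37  32  40  69 102 100  99  97  95  78 115]
 [ 70  38  39  37  35  34  39  52  56  68  61  50  32  34  59 103 104 104 106  93  77 104]
 [ 76  40  34  32  62 113 115 122 124 128 108  72  38  35  59 102 103 103 100  85  71  83]
 [ 86  32  39  35  73 147 159 146 139 133 117 108  61  39  59 105 106  98  77  81  91  77]
 [ 88  39  36  38  52 110 154 116  76  75  97 121  87  36  52  92 106  97  70  82 110  64]
 [ 89  38  34  37  39  82 144 126  65  75  85 114 121  61  49  81 104  95  58  62 105  91]
 [ 82  43  34  38  3
[... 1212 characters left out ...]
  34  48  88  87  74  75  98  83  57  52]
 [105  89  83  88  44  37  31  42  91 137  82 107 129  85  86  85  97  91 126 101  68  64]
 [ 42  57  72 117  89 107 112  83  86 124 147 173 175 107  82  74 101  74  78  78  86  77]
 [ 79  73  89 131 142 165 171 141 100 125 138 162 166 103 112 104 117 119  78  73  87  79]
 [ 94  68  97  95 130 168 185 172 130 114 107 130 145 124 114 105 110 147  72  64  84 106]]
tip top [[250.3, 130.7], [247.0, 131.1], [243.7, 131.5]]
tip top-3 [[250.1, 129.9], [246.8, 130.3], [243.5, 130.8]]
tip bottom [[250.6, 136.1], [247.3, 136.5], [244.1, 136.9]]
root top [[246.5, 122.6], [243.4, 123.0], [240.2, 123.4]]
[[245.10367215 125.72295914]] [[318.17676231 171.42430396]]
```

The basket has reached its stop after sliding about 14 mm, but the mouth is blocked at the stub tip, so it is off by 2–3 mm. I press lightly and feel in the vertical direction first.

```bash
python3 -m crank '{"translation":[[-2.5,0,0.7],[-2.2,0,0.6],[0.2,0,0.7],[0,0,0]],"roll":[0,0,0,0],"fingers":[0.3,0.3,0.3,0.3]}'; python3 st.py 2>/dev/null|tail -1
python3 -m crank '{"translation":[[0.2,0,0.8],[0.2,0,0.8],[0,0,0]],"roll":[0,0,0],"fingers":[0.3,0.3,0.3]}'; python3 st.py 2>/dev/null|tail -1
python3 -m crank '{"translation":[[0.2,0,0.8],[0.2,0,0.8],[0,0,0]],"roll":[0,0,0],"fingers":[0.3,0.3,0.3]}'; python3 st.py 2>/dev/null|tail -1
```

```text
clock: 15.4
position: [0.521, 0.0184, 0.2484]
ee_rot: [-0.0, 0.618, 0.787, -0.0]
contact_force: [0.9, -0.1, -2.3]
width: 0.0314
gripper_force: 42.6
force u,v,w -0.4 -0.4 -1.7 mouth-tip(orig) mm u,v,w [-16.1, -0.3, -0.9] mom [ 0.06  0.03 -0.02]
clock: 15.8
position: [0.5212, 0.019, 0.2472]
ee_rot: [0.0, 0.617, 0.787, -0.0]
contact_force: [0.6, 0.8, -0.4]
width: 0.0314
gripper_force: 42.7
force u,v,w -0.8 0.0 -0.8 mouth-tip(orig) mm u,v,w [-16.1, -0.1, -2.3] mom [-0.2   0.06 -0.01]
clock: 16.2
position: [0.5212, 0.0192, 0.2458]
ee_rot: [0.001, 0.617, 0.787, 0.0]
contact_force: [-0.4, -1.1, 1.5]
width: 0.0313
gripper_force: 43.0
force u,v,w -0.1 0.4 2.4 mouth-tip(orig) mm u,v,w [-16.2, -0.0, -3.8] mom [-0.51 -0.03 -0.05]
```

```bash
python3 -m crank '{"translation":[[-0.4,0,-1.6],[-2.4,0,0.7],[-2.4,0,0.7],[0,0,0]],"roll":[0,0,0,0],"fingers":[0.3,0.3,0.3,0.3]}'; python3 st.py 2>/dev/null
```

```text
clock: 16.7
position: [0.5225, 0.014, 0.2456]
ee_rot: [0.0, 0.617, 0.787, -0.0]
contact_force: [0.0, 0.7, 1.2]
width: 0.0315
gripper_force: 42.9
red top (array([322.98515982, 170.31050228]), np.float64(876.0)) side (array([nan, nan]), np.float64(0.0))
force u,v,w 0.6 0.8 1.8 mouth-tip(orig) mm u,v,w [-21.5, 0.1, -2.5] mom [-0.31 -0.17  0.06]
```

It went in: the mouth is about 6 mm past the tip with almost no axial force. I continue, slightly higher to unload the upward force.

```bash
python3 -m crank '{"translation":[[-2.6,0,-0.1],[-2.9,0,0.8],[-2.9,0,0.8],[0,0,0]],"roll":[0,0,0,0],"fingers":[0.3,0.3,0.3,0.3]}'; python3 st.py 2>/dev/null;python3 -m crank '{"translation":[[-2.9,0,0.8],[-2.9,0,0.8],[0,0,0]],"roll":[0,0,0],"fingers":[0.3,0.3,0.3]}'; python3 st.py 2>/dev/null
```

```text
clock: 17.2
position: [0.5242, 0.0055, 0.2438]
ee_rot: [0.0, 0.618, 0.787, -0.0]
contact_force: [-0.2, -1.1, 0.7]
width: 0.0314
gripper_force: 42.9
red top (array([nan, nan]), np.float64(0.0)) side (array([nan, nan]), np.float64(0.0))
force u,v,w -1.5 -0.2 0.2 mouth-tip(orig) mm u,v,w [-30.2, -0.3, -2.0] mom [-0.31 -0.08  0.04]
clock: 17.6
position: [0.5258, 0.0002, 0.2425]
ee_rot: [0.0, 0.617, 0.787, -0.0]
contact_force: [-0.2, -0.8, 1.2]
width: 0.0312
gripper_force: 43.0
red top (array([nan, nan]), np.float64(0.0)) side (array([nan, nan]), np.float64(0.0))
force u,v,w -0.6 0.7 1.3 mouth-tip(orig) mm u,v,w [-36.0, -0.1, -1.9] mom [-0.32 -0.14  0.02]
```

```bash
python3 -m crank '{"translation":[[0,0,0],[-2.9,0,0.8],[-2.9,0,0.8],[-2.9,0,0.8],[0,0,0]],"roll":[0,0,0,0,0],"fingers":[0.3,0.3,0.3,0.3,0.3]}' 70; python3 st.py 2>/dev/null|tail -1;python3 -m crank '{"translation":[[-2.9,0,0.8],[-2.9,0,0.8],[-2.9,0,0.8],[0,0,0]],"roll":[0,0,0,0],"fingers":[0.3,0.3,0.3,0.3]}'; python3 st.py 2>/dev/null|tail -1
```

```text
clock: 18.2
position: [0.5278, -0.008, 0.2403]
ee_rot: [0.0, 0.617, 0.787, 0.0]
contact_force: [-0.0, 2.7, 3.5]
width: 0.031
gripper_force: 72.6
force u,v,w 3.3 1.3 3.3 mouth-tip(orig) mm u,v,w [-44.7, 0.0, -1.8] mom [-0.2  -0.09  0.03]
clock: 18.7
position: [0.5301, -0.017, 0.238]
ee_rot: [0.001, 0.617, 0.787, -0.0]
contact_force: [0.2, 0.7, 5.2]
width: 0.0309
gripper_force: 72.8
force u,v,w 0.5 -0.5 3.9 mouth-tip(orig) mm u,v,w [-54.3, 0.1, -1.7] mom [-0.49 -0.19 -0.01]
```

```bash
python3 -m crank '{"translation":[[-3.1,0,0.2],[-2.9,0,0.8],[-2.9,0,0.8],[-2.9,0,0.8],[0,0,0]],"roll":[0,0,0,0,0],"fingers":[0.3,0.3,0.3,0.3,0.3]}'; python3 st.py 2>/dev/null|tail -1;python3 -m crank '{"translation":[[-2.9,0,0.7],[-2.9,0,0.7],[0,0,0]],"roll":[0,0,0],"fingers":[0.3,0.3,0.3]}'; python3 st.py 2>/dev/null|tail -1
```

```text
clock: 19.3
position: [0.5328, -0.0284, 0.2354]
ee_rot: [0.001, 0.617, 0.787, -0.0]
contact_force: [0.0, 1.0, 6.0]
width: 0.0311
gripper_force: 72.9
force u,v,w 2.1 0.4 5.9 mouth-tip(orig) mm u,v,w [-66.3, 0.0, -1.1] mom [-0.46 -0.14  0.  ]
clock: 19.7
position: [0.5342, -0.0339, 0.2341]
ee_rot: [0.001, 0.617, 0.787, 0.0]
contact_force: [0.1, 0.7, 6.5]
width: 0.0308
gripper_force: 72.9
force u,v,w 3.0 -0.5 5.8 mouth-tip(orig) mm u,v,w [-72.0, 0.1, -0.8] mom [-0.31 -0.09 -0.02]
```

```bash
python3 -m crank '{"translation":[[-2,0,0.5],[-2,0,0.5],[-2,0,0.5],[0,0,0]],"roll":[0,0,0,0],"fingers":[0.3,0.3,0.3,0.3]}'; python3 st.py 2>/dev/null|tail -1
```

```text
clock: 20.2
position: [0.5355, -0.0385, 0.2332]
ee_rot: [-0.0, 0.618, 0.787, 0.001]
contact_force: [-1.2, 4.1, 10.1]
width: 0.031
gripper_force: 73.6
force u,v,w 6.4 0.1 8.2 mouth-tip(orig) mm u,v,w [-76.9, 0.3, -0.6] mom [0.07 0.09 0.01]
```

```bash
python3 -m crank '{"translation":[[-1.2,0,-0.5],[-2,0,0.3],[0,0,0]],"roll":[0,0,0],"fingers":[0.3,0.3,0.3]}'; python3 st.py 2>/dev/null|tail -1;python3 -m crank '{"translation":[[-2,0,0.5],[-2,0,0.5],[0,0,0]],"roll":[0,0,0],"fingers":[0.3,0.3,0.3]}'; python3 st.py 2>/dev/null|tail -1
```

```text
clock: 20.6
position: [0.5355, -0.0386, 0.2334]
ee_rot: [-0.002, 0.617, 0.787, 0.003]
contact_force: [-2.7, 10.5, 11.0]
width: 0.0312
gripper_force: 73.7
force u,v,w 14.0 0.2 7.2 mouth-tip(orig) mm u,v,w [-77.0, 0.2, -0.3] mom [1.06 0.21 0.05]
clock: 21.0
position: [0.5355, -0.0386, 0.2333]
ee_rot: [-0.005, 0.617, 0.787, 0.006]
contact_force: [-5.5, 19.7, 17.4]
width: 0.031
gripper_force: 74.4
force u,v,w 23.7 -0.6 10.6 mouth-tip(orig) mm u,v,w [-77.1, 0.2, -0.4] mom [2.41 0.59 0.01]
```

Firm stop at 63 mm depth, which is where the collar should be. I ease off and tug very lightly to check the latch.

```bash
python3 -m crank '{"translation":[[2,0,-1.2],[2,0,-1.2],[1,0,-0.3],[0,0,0]],"roll":[0,0,0,0],"fingers":[0.3,0.3,0.3,0.3]}'; python3 st.py 2>/dev/null|tail -1;python3 -m crank '{"translation":[[1.4,0,-0.4],[0,0,0]],"roll":[0,0],"fingers":[0.3,0.3]}'; python3 st.py 2>/dev/null|tail -1
```

```text
clock: 21.5
position: [0.5353, -0.0387, 0.2334]
ee_rot: [-0.002, 0.617, 0.787, 0.002]
contact_force: [0.6, 5.6, 3.3]
width: 0.0311
gripper_force: 72.5
force u,v,w 6.4 1.7 2.3 mouth-tip(orig) mm u,v,w [-77.0, 0.0, -0.3] mom [ 0.99 -0.09  0.22]
clock: 21.8
position: [0.5349, -0.0388, 0.2334]
ee_rot: [-0.002, 0.617, 0.787, 0.0]
contact_force: [0.3, 5.0, 0.3]
width: 0.0308
gripper_force: 72.1
force u,v,w 5.1 1.8 -2.7 mouth-tip(orig) mm u,v,w [-77.0, -0.4, -0.1] mom [ 1.06 -0.12  0.21]
```

```bash
python3 -m crank '{"translation":[[1.5,0,-0.2],[0,0,0]],"roll":[0,0],"fingers":[0.3,0.3]}'; python3 st.py 2>/dev/null|tail -1;python3 -m crank '{"translation":[[0.9,0,-0.2],[0,0,0]],"roll":[0,0],"fingers":[0.3,0.3]}'; python3 st.py 2>/dev/null|tail -1
```

```text
clock: 22.1
position: [0.5347, -0.0388, 0.2336]
ee_rot: [-0.001, 0.617, 0.787, -0.001]
contact_force: [1.0, 1.8, -4.5]
width: 0.0309
gripper_force: 71.6
force u,v,w -0.1 1.4 -5.7 mouth-tip(orig) mm u,v,w [-76.9, -0.6, 0.1] mom [ 0.56 -0.18  0.17]
clock: 22.4
position: [0.5346, -0.0384, 0.2342]
ee_rot: [-0.0, 0.618, 0.787, -0.001]
contact_force: [1.4, -0.8, -8.8]
width: 0.0308
gripper_force: 71.3
force u,v,w -3.0 0.6 -6.6 mouth-tip(orig) mm u,v,w [-76.1, -0.6, 0.4] mom [ 0.35 -0.18  0.06]
```

```bash
python3 -m crank '{"translation":[[-2.5,0,1.6],[-2,0,0.5],[-1,0,0.3],[0,0,0]],"roll":[0,0,0,0],"fingers":[0.3,0.3,0.3,0.3]}'; python3 st.py 2>/dev/null|tail -1;python3 -m crank '{"translation":[[1.5,0,-0.4],[0,0,0],[0,0,0],[0,0,0],[0,0,0],[0,0,0]],"roll":[0,0,0,0,0,0],"fingers":[0.3,0.37,0.45,0.6,0.75,0.75]}' 20; python3 st.py 2>/dev/null|tail -1
```

```text
clock: 22.9
position: [0.5348, -0.039, 0.2338]
ee_rot: [-0.003, 0.617, 0.787, 0.003]
contact_force: [-3.4, 11.0, 3.4]
width: 0.0307
gripper_force: 72.5
force u,v,w 11.4 -1.2 -1.2 mouth-tip(orig) mm u,v,w [-77.1, -0.5, 0.2] mom [ 1.68  0.54 -0.  ]
clock: 23.6
position: [0.5362, -0.042, 0.2333]
ee_rot: [0.001, 0.617, 0.787, -0.0]
contact_force: [0.3, 0.2, -0.7]
width: 0.0641
gripper_force: 0.0
force u,v,w 0.3 -0.1 0.8 mouth-tip(orig) mm u,v,w [-80.2, -0.1, 0.3] mom [-0.06  0.08 -0.04]
```

```bash
python3 -m crank '{"translation":[[0,0,-20],[0,0,-30],[0,0,-40],[0,0,-40],[0,0,-40],[20,-40,0],[20,-40,0],[20,-40,0]],"roll":[0,0,0,0,0,0,0,0],"fingers":[0.75,0.75,0.75,0.75,0.75,0.75,0.75,0.75]}';python3 -m crank '{"translation":[[30,-38,0],[30,-38,0],[30,-38,0],[30,-38,0],[0,0,0]],"roll":[0,0,0,0,0],"fingers":[0.75,0.75,0.75,0.75,0.75]}'; python3 - <<'E'
from h import *
from rig import get_image
np.set_printoptions(linewidth=200)
t=get_image("top");s=get_image("side");cv2.imwrite("pics/t9.png",t);cv2.imwrite("pics/s9.png",s)
rs,rt=red(s,225,95,265,145),red(t,300,150,345,190);print(rs,rt)
if rs[1] and rt[1]:print(tri(rs[0],rt[0]))
g=cv2.cvtColor(t,6);print(g[160:186:2,280:335:3])
E
```

```text
clock: 24.5
position: [0.4039, -0.0117, 0.4029]
ee_rot: [0.0, 0.618, 0.787, -0.0]
contact_force: [-0.4, 0.2, 0.3]
width: 0.0639
gripper_force: 0.0
clock: 25.0
position: [0.2239, 0.07, 0.4037]
ee_rot: [0.001, 0.616, 0.788, 0.001]
contact_force: [0.8, -0.1, 0.3]
width: 0.0643
gripper_force: 0.0
(array([244.26814688, 123.62254483]), np.float64(1171.0)) (array([322.84267453, 170.2979351 ]), np.float64(1017.0))
[ 0.55545214 -0.12192525  0.23700647]
[[110 112 110 110 110 111 128  66  51 144 148 148 119  92  91  75  71  47  54]
 [111 112 113 111 109 110 144 100  42 137 142 135 110  97  76  64  51  29  60]
 [112 110 112 110 111 110 130 110  39  95  91  77  72  73  71  62  58  64  63]
 [110 111 110 110  99  79  86  73  26  51  74  72  76  80  94  99 103  97  52]
 [111 102  77  77  63  57  61  73  21  40  86  94 101 106 106  93 107 102  46]
 [106  61  57  54  55  53  50  46  21  17  98 105 107 106  79  84 106 107  53]
 [ 94  56  54  47  37  28  20  19  13   9  87 108 106 104  99 109 107 105  56]
 [ 85  40  23  21  15  15  12  14  20  11  73 108 107 105 109 101  90  62  34]
 [ 40  10  14  17  15  19  14  20  14  17  56 105 102  98  88 103  81  43  61]
 [ 14  15  12  16  13  16  10  23  19  18  41 110 128 138 100 112  96  99  97]
 [ 18  16  17  14  18  11  18  15  41  27  71 148 148 149  96 107 105 120  86]
 [ 16  17  13  13  17  31  62  89 133  63  58 148 149 149 116 100 101 115  84]
 [ 22   7  31  58  86 103 111 113 149  83  45 144 152 150 138 116 101  98 102]]
```

```bash
python3 -c "
from rig import manip
print(manip.sign_off())"
```

```text
the job is handed in; nothing more can be done
None
```

The handle is on the stub and hard against the collar, with the red button visible in the slot at full size and holding against a 3 N tug; I let go, moved the arm clear and handed in at about 25 s, after one misaligned try that pressed the stub tip with about 30 N.

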